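# Feel along the sprung seats of a sample magazine

## Task

Check that no seat of the sample magazine sticks: with the fingertips, go along its curved row of five sprung seats, from the wide one at one end to the far end, touching each in its turn so that it alone dips a few millimetres and springs back. Press gently, never down to a seat's bottom stop, and leave the crucible, sieve and tin where they stand. Finish with all five seats up and the hand clear.

Things in the scene. Friction and masses are not known exactly. Their poses are not given: they have to be found in the camera images.
- magazine: Sample magazine of a thermal analyser: aluminium block on a black foot, 220 x 110 x 30 mm (local x, y, z), fixed to the desk, at any yaw. Origin: centre of its underside, its flat top is at z = +30 mm. Five sprung steel seats stand in a gently curved row along its length, 41 mm apart from centre to centre.
- seat1_top (a point): Centre of the flat round top of the wide end seat, a steel disc head 30 mm in diameter, the only wide one, at one end of the row; 14 mm above the magazine's top (44 mm above the desk) when up; at (-76, -7) mm in the magazine's frame. Moves with the seat.
- seat1 (a joint): How far the wide end seat is pressed straight down (m): 0 = up, at rest; 0.009 = down on its bottom stop. Spring about 0.9 N at first and 0.6 N more for each mm (about 3.3 N at 4 mm); springs back up by itself when let go.
- seat2_top (a point): Centre of the flat round top of the second seat, a steel disc head 18 mm in diameter, number 2 counted from the wide one; 14 mm above the magazine's top (44 mm above the desk) when up; at (-40, 12) mm in the magazine's frame. Moves with the seat.
- seat2 (a joint): How far the second seat is pressed straight down (m): 0 = up, at rest; 0.009 = down on its bottom stop. Spring about 0.9 N at first and 0.6 N more for each mm (about 3.3 N at 4 mm); springs back up by itself when let go.
- seat3_top (a point): Centre of the flat round top of the third seat, a steel disc head 18 mm in diameter, number 3 counted from the wide one; 14 mm above the magazine's top (44 mm above the desk) when up; at (0, 18) mm in the magazine's frame. Moves with the seat.
- seat3 (a joint): How far the third seat is pressed straight down (m): 0 = up, at rest; 0.009 = down on its bottom stop. Spring about 0.9 N at first and 0.6 N more for each mm (about 3.3 N at 4 mm); springs back up by itself when let go.
- seat4_top (a point): Centre of the flat round top of the fourth seat, a steel disc head 18 mm in diameter, number 4 counted from the wide one; 14 mm above the magazine's top (44 mm above the desk) when up; at (40, 12) mm in the magazine's frame. Moves with the seat.
- seat4 (a joint): How far the fourth seat is pressed straight down (m): 0 = up, at rest; 0.009 = down on its bottom stop. Spring about 0.9 N at first and 0.6 N more for each mm (about 3.3 N at 4 mm); springs back up by itself when let go.
- seat5_top (a point): Centre of the flat round top of the last seat, a steel disc head 18 mm in diameter, number 5 counted from the wide one, at the other end of the row; 14 mm above the magazine's top (44 mm above the desk) when up; at (76, -7) mm in the magazine's frame. Moves with the seat.
- seat5 (a joint): How far the last seat is pressed straight down (m): 0 = up, at rest; 0.009 = down on its bottom stop. Spring about 0.9 N at first and 0.6 N more for each mm (about 3.3 N at 4 mm); springs back up by itself when let go.
- crucible: Loose white ceramic crucible, 22 mm across and 20 mm high, 20 g, standing on the magazine's top at about (0, -37) mm in its frame, on the hollow side of the curved row, about 55 mm from the middle seat. Bystander. Origin: centre of its underside.
- sieve: Loose brass test sieve, 76 mm across, 40 mm high, standing on the desk at one side of the magazine. Bystander. Origin: centre of its underside.
- tin: Loose round brass lidded tin, 68 mm across, 48 mm high with its knob, standing on the desk at one side of the magazine. Bystander. Origin: centre of its underside.
Not all that is in view belongs to the job. Of the things like the magazine, leave any that is brown, turquoise or yellow; of the rest the larger one is meant.

How it is judged:
By the outcome, as a careful person would: the job done as asked, in the order asked, and still so for the second after the job is handed in, with the robot touching nothing.
It also fails if it takes over 51 s, if anything falls off the work surface, if the arm or the gripper's body presses on something with over 40 N, if the wrist force passes 120 N, or if a joint passes its speed limit or range.

## Robot

A 7-joint arm with a two-finger parallel gripper is mounted at the origin on the work surface. World frame = base frame: x ahead of the robot, y to its left, z up, the work surface at z = 0. Lengths are in m, angles in degrees, forces in N, time in s.
With the tool pointing down it reaches from about 0.4 to 0.925 m from the base axis. Payload 5.6 kg.
Tool frame: the origin (TCP) lies at the very end of the fingers, on their centre line; the grasp point (between the pads) lies behind it (env.tcp_to_grasp is the z of the grasp point in the tool frame, in m); z points along the fingers, y is the line along which they close (so a half turn about z gives the same grasp; the last joint's range is limited). The gripper opens to 85 mm and grips with 20 to 120 N. Pads are 22 mm wide; open, the fingers measure 114 mm over their backs; the gripper's body (76 mm by 85 mm) begins 54 mm behind the grasp point. The pads swing forward as they close: fully open they stand 13 mm farther back than shut.
Start: joints at [-69.156, 26.786, -0.665, 91.828, 0.344, 61.387, -3.226], TCP at [0.257, 0.597, 0.231] pointing down, gripper open.
Joint ranges: [-144.91, 144.91], [-17.63, 115.5], [-89.93, 88.59], [15.96, 139.68], [-74.01, 254.01], [8.47, 105.57], [-167.45, 167.45]. Speed limits (degrees/s): [147.25, 147.25, 180, 180, 180, 180, 180].

## Interface

Orientations are given as a 3x3 rotation matrix whose columns are the frame's x, y, z axes.
In Python, from bench import env gives the robot as it stands.
- The arm moves only by the tool arm_command, never from a script. Its argument "moves" is a list that holds one entry, the list of rows, each a list of 7 numbers: the finger opening in m, from 0 to 0.0854, then the shift along the world's x, y, z in m, then the turn, a rotation vector about the world's x, y, z in degrees. In form: [[[gripper, tx, ty, tz, rx, ry, rz], ...]]. A call has 1 to 10 rows; each row shifts and turns the commanded pose from where the row before left it; what a row does not reach is not made up. A row lasts 1/12 s, in which the tool goes at most 41.7 mm and 7.16 degrees, less where a joint would pass 70% of its speed; a pose out of reach is approached as far as the arm can. A call with a gripper value outside its range is refused whole. The fingers move at their own pace and stop on an object; "newtons" is the grip in N (left out, the last holds). Time passes only in rows, so rows that do not move let the fingers close. It gives the time, the measured TCP pose, the force, the opening and the grip force at its end, in the units of the state.
- env.sense(): the state, without advancing time (a new reading comes with each control period).
- env.camera(name): name is "scene" or "top"; returns a dict with "frame" (400x640x3 uint8, blue, green, red), "mtx" (3x3 intrinsics, pixels), "extrinsics" (4x4, takes a point from world to camera coordinates). Camera axes: x right, y down, z forward; pixel columns grow to the right and rows downward; lengths in m; the calibration is good to about 2 mm. A picture is of the moment at which its call begins. There is no depth.
- env.close_job(): hands the job in; it is judged then, once.
The state is a dict: "t": time; "joint_pos": joint angles; "joint_vel": joint speeds; "joint_efforts": joint torques, N m; "eef_pos": TCP position; "tcp_rot": TCP orientation; "ft_force": force on the tool from outside, world axes, zero at the start; "torque": the same for the moment, N m; "finger_gap": opening from 0.0 (shut) to 1.0 (fully open); "grip_force": force on a finger pad.
Only numpy, scipy, OpenCV 4.12 (cv2) and the standard library are available. Lean on these libraries where they do the work, as an engineer would, in place of code of your own. Each camera call takes 0.05 s, during which the arm holds its last target. There are 200 camera calls.

## Working session

There is one attempt and no reset: what is moved stays moved. The work goes in short steps, Python scripts to look and compute and a tool call to move; the robot and the scene stay as the last step left them, time stands still between calls to the robot, and variables do not carry over. Pictures are saved under pics/ and viewed, at most 10 in all, crops included, and the job is handed in when it is done.

Besides the shell and the picture viewer there is one more tool, called after "Emit:" by a JSON object that holds its "fn" and its "kwargs". arm_command: Moves the arm, as the interface text tells. Its arguments: {"type":"object","properties":{"moves":{"type":"array"},"newtons":{"type":"number"}},"required":["moves"]}

```bash
mkdir -p pics; python3 - <<'E'
from bench import env
import cv2,numpy as np
for n in("scene","top"):
    c=env.camera(n); cv2.imwrite(f"pics/{n}0.png",c["frame"]); np.savez(f"{n}.npz",**c)
s=env.sense(); print(s["t"],s["eef_pos"],s["tcp_rot"],s["ft_force"],env.tcp_to_grasp)
E
```

```text
0.1 [0.25703797 0.59645822 0.23039146] [[-9.18376579e-01  3.95707190e-01 -5.29091884e-04]
 [ 3.95707520e-01  9.18375240e-01 -1.57399021e-03]
 [-1.36934357e-04 -1.65488138e-03 -9.99998621e-01]] [ 0.66651533 -0.35679104  0.7318916 ] -0.0187
```

View pics/scene0.png

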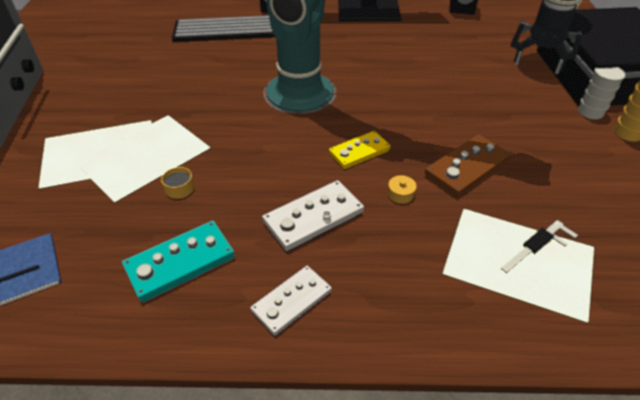

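View pics/top0.png

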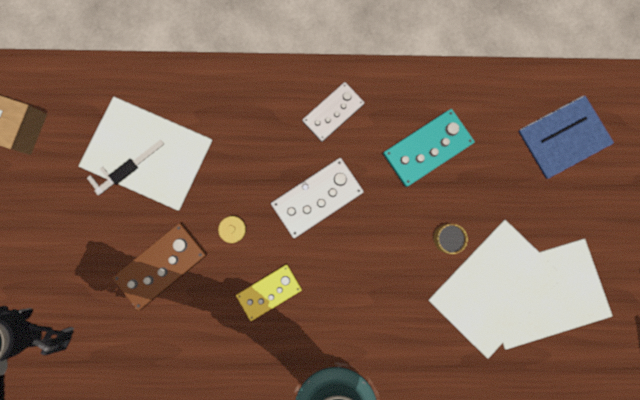

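Candidates: white large (top 317,198 / scene 313,214), white small (top 333,111 / scene 291,300), turquoise (top 430,147), yellow (269,292), brown (160,266). I choose the large white one, which has the crucible on it at top 305,186. Next is a close crop to check it.

```bash
python3 - <<'E'
import cv2,numpy as np
t=np.load("top.npz")["frame"][150:245,262:372]; s=np.load("scene.npz")["frame"][175:255,255:370]
a=cv2.resize(t,(660,570),interpolation=cv2.INTER_CUBIC)
cv2.imwrite("pics/cropt.png",a)
cv2.imwrite("pics/crops.png",cv2.resize(s,None,fx=6,fy=6,interpolation=cv2.INTER_CUBIC))
for n in("top","scene"):
    d=np.load(n+".npz");print(d["mtx"],np.linalg.inv(d["extrinsics"]).round(3))
E
```

```text
[[420.35926719   0.         314.02523954]
 [  0.         420.35926719 198.27298725]
 [  0.           0.           1.        ]] [[ 0.013 -0.995  0.102  0.428]
 [-1.    -0.014 -0.007  0.07 ]
 [ 0.008 -0.102 -0.995  1.123]
 [ 0.     0.     0.     1.   ]]
[[497.08175052   0.         312.02848159]
 [  0.         497.08175052 200.36133311]
 [  0.           0.           1.        ]] [[-0.021  0.722 -0.692  1.345]
 [ 1.     0.008 -0.023  0.079]
 [-0.011 -0.692 -0.722  0.903]
 [ 0.     0.     0.     1.   ]]
```

View pics/cropt.png

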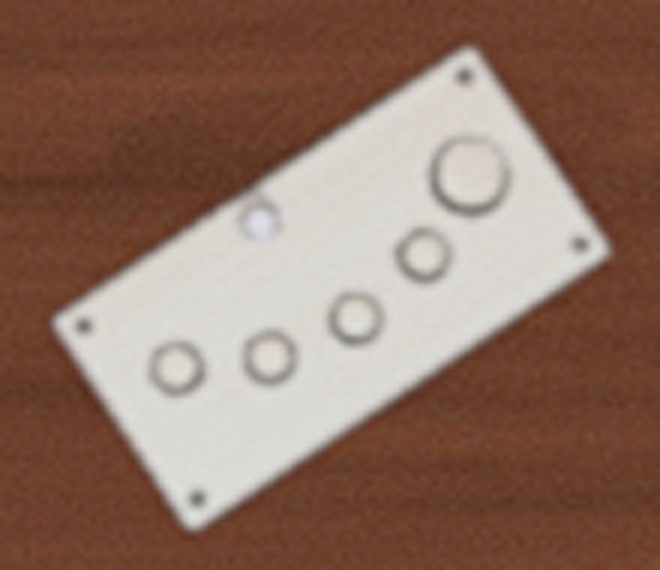

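View pics/crops.png

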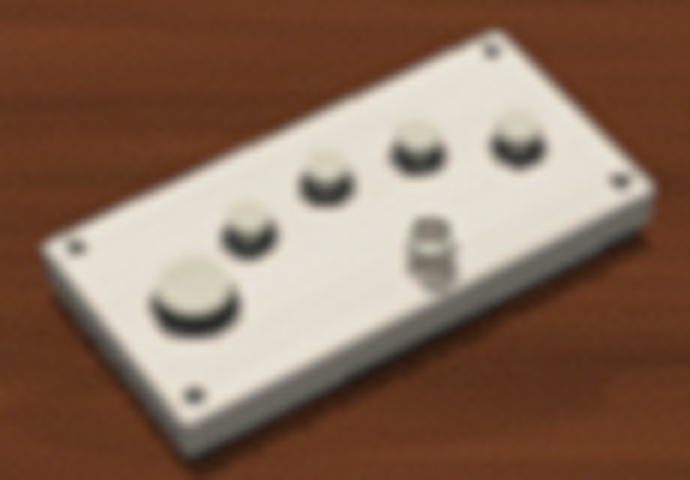

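The crops confirm the choice. In the 6x top crop the wide seat is at (471,175), then (423,254), (356,318), (270,356) and (178,367), with the crucible at (260,220). In the 6x scene crop the seat tops are at (195,284), (248,217), (327,167), (419,139) and (519,127).

```bash
python3 - <<'E'
import cv2,numpy as np
T=np.load("top.npz");S=np.load("scene.npz")
a=cv2.imread("pics/cropt.png",0)
H=cv2.HoughCircles(a,cv2.HOUGH_GRADIENT,1,50,param1=80,param2=18,minRadius=20,maxRadius=45)[0]
g=np.array([(471,175),(423,254),(356,318),(270,356),(178,367)],float)
print("hough",[H[np.argmin(np.hypot(*(H[:,:2]-p).T))].tolist() for p in g])
# bright-disc centroids
b=cv2.imread("pics/cropt.png").astype(int); 
us=np.array([(195,284),(248,217),(327,167),(419,139),(519,127)],float)
px=lambda p,o:(p+.5)/6-.5+o
pt=px(g,[262,150]); ps=px(us,[255,175])
P=lambda d:d["mtx"]@d["extrinsics"][:3]
X=cv2.triangulatePoints(P(T),P(S),pt.T,ps.T);X=(X[:3]/X[3]).T
print("tri",X.round(4).tolist())
def ray(d,p,z):
    E=np.linalg.inv(d["extrinsics"]);v=np.c_[p,np.ones(len(p))]@np.linalg.inv(d["mtx"]).T@E[:3,:3].T
    c=E[:3,3];return (c+v*((z-c[2])/v[:,2])[:,None])
L=np.array([(-76,-7),(-40,12),(0,18),(40,12),(76,-7)])/1e3
def fit(W):
    l=L-L.mean(0);w=W-W.mean(0)
    th=np.arctan2((l[:,0]*w[:,1]-l[:,1]*w[:,0]).sum(),(l*w).sum())
    R=np.array([[np.cos(th),-np.sin(th)],[np.sin(th),np.cos(th)]]);t=W.mean(0)-R@L.mean(0)
    return t,np.degrees(th),L@R.T+t
for n,W in(("top",ray(T,pt,.044)[:,:2]),("scene",ray(S,ps,.044)[:,:2]),("tri",X[:,:2])):
    t,th,F=fit(W);print(n,t.round(4),th.round(2),F.round(4).tolist(),np.abs(F-W).max().round(4))
# block outline in top view on z=.03
m=cv2.inRange(cv2.cvtColor(T["frame"],cv2.COLOR_BGR2HSV),(0,0,130),(180,60,255))
cs=cv2.findContours(m,0,1)[0];c=[c for c in cs if cv2.pointPolygonTest(c,(317,198),False)>=0][0]
r=cv2.minAreaRect(c);box=ray(T,cv2.boxPoints(r),.03);print("block",box.mean(0).round(4),np.linalg.norm(np.diff(box,axis=0),axis=1).round(4))
E
```

```text
hough [[469.5, 175.5, 41.5], [422.5, 254.5, 28.799999237060547], [355.5, 313.5, 20.700000762939453], [269.5, 358.5, 27.5], [177.5, 367.5, 28.0]]
tri [[0.5905, -0.004, 0.0437], [0.5558, 0.0155, 0.0441], [0.5278, 0.045, 0.0434], [0.511, 0.0816, 0.0424], [0.5056, 0.1214, 0.0442]]
top [0.5427 0.0551] 124.22 [[0.5912, -0.0038], [0.5553, 0.0153], [0.5278, 0.045], [0.5103, 0.0814], [0.5057, 0.1219]] 0.0011
scene [0.5432 0.0551] 124.0 [[0.5915, -0.004], [0.5556, 0.0152], [0.5282, 0.045], [0.5108, 0.0815], [0.5065, 0.122]] 0.0016
tri [0.5427 0.0551] 124.12 [[0.5912, -0.0039], [0.5553, 0.0152], [0.5278, 0.045], [0.5104, 0.0815], [0.5059, 0.1219]] 0.0007
block [0.5432 0.0552 0.03  ] [0.2241 0.1135 0.2222]
```

Emit:
{"fn": "arm_command", "kwargs": {"moves": [[[0,0.0167,-0.03,0,0,0,-1.63],[0,0.0167,-0.03,0,0,0,-1.63],[0,0.0167,-0.03,0,0,0,-1.63],[0,0.0167,-0.03,0,0,0,-1.63],[0,0.0167,-0.03,0,0,0,-1.63],[0,0.0167,-0.03,0,0,0,-1.63],[0,0.0167,-0.03,0,0,0,-1.63],[0,0.0167,-0.03,0,0,0,-1.63],[0,0.0167,-0.03,0,0,0,-1.63],[0,0.0167,-0.03,0,0,0,-1.63]]], "newtons": 20}}

```text
t: 0.93
eef_pos: [0.4246, 0.2952, 0.2311]
tcp_rot: [[-0.77, 0.639, -0.0], [0.639, 0.77, -0.0], [0.0, -0.0, -1.0]]
ft_force: [0.2, -0.4, -0.2]
finger_gap: -0.001
grip_force: 0.0
```

Emit:
{"fn": "arm_command", "kwargs": {"moves": [[[0,0.0167,-0.03,0,0,0,-1.63],[0,0.0167,-0.03,0,0,0,-1.63],[0,0.0167,-0.03,0,0,0,-1.63],[0,0.0167,-0.03,0,0,0,-1.63],[0,0.0167,-0.03,0,0,0,-1.63],[0,0.0167,-0.03,0,0,0,-1.63],[0,0.0167,-0.03,0,0,0,-1.63],[0,0.0167,-0.03,0,0,0,-1.63],[0,0.0167,-0.03,0,0,0,-1.63],[0,0.0167,-0.03,0,0,0,-1.63]]]}}

```text
t: 1.77
eef_pos: [0.5915, -0.0046, 0.231]
tcp_rot: [[-0.559, 0.829, -0.001], [0.829, 0.559, 0.0], [0.0, -0.0, -1.0]]
ft_force: [0.1, 0.6, -0.0]
finger_gap: 0.001
grip_force: 0.0
```

Emit:
{"fn": "arm_command", "kwargs": {"moves": [[[0,0,0,-0.03,0,0,0],[0,0,0,-0.03,0,0,0],[0,0,0,-0.03,0,0,0],[0,0,0,-0.03,0,0,0],[0,0,0,-0.025,0,0,0],[0,0,0,-0.02,0,0,0],[0,0,0,-0.01,0,0,0],[0,0,0,0,0,0,0],[0,0,0,0,0,0,0]]]}}

```text
t: 2.52
eef_pos: [0.5913, -0.0032, 0.0564]
tcp_rot: [[-0.56, 0.828, -0.0], [0.828, 0.56, -0.0], [0.0, -0.0, -1.0]]
ft_force: [-0.4, 0.0, 0.0]
finger_gap: -0.001
grip_force: 0.0
```

```bash
python3 - <<'E'
from bench import env
import cv2,numpy as np
s=env.camera("scene");f=s["frame"][110:260,235:395]
cv2.imwrite("pics/near1.png",cv2.resize(f,None,fx=4,fy=4,interpolation=cv2.INTER_CUBIC))
q=env.sense();print(q["eef_pos"],q["ft_force"])
for p in([.5912,-.0039,.044],q["eef_pos"]):
    v=s["mtx"]@s["extrinsics"][:3]@np.append(p,1);print(((v[:2]/v[2]-[235,110])*4).round())
E
```

```text
[ 0.59200354 -0.00314942  0.05723284] [8.23438164e-01 2.93418740e-01 4.81801945e-04]
[208. 448.]
[208. 434.]
```

View pics/near1.png

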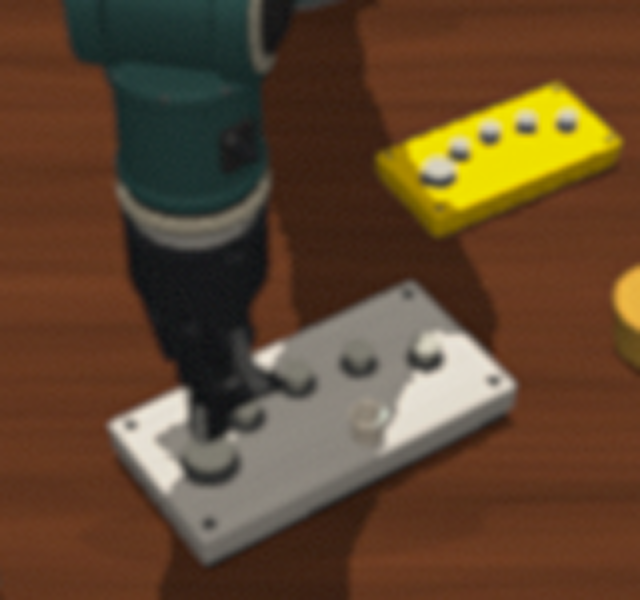

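The closed fingertips (near crop 205,435) are just above the wide seat's centre (209,455). I'll lower in small steps.

Emit:
{"fn": "arm_command", "kwargs": {"moves": [[[0,0,-0.0005,-0.005,0,0,0],[0,0,0,-0.004,0,0,0],[0,0,0,-0.002,0,0,0],[0,0,0,-0.002,0,0,0],[0,0,0,0,0,0,0],[0,0,0,0,0,0,0]]]}}

```text
t: 3.07
eef_pos: [0.5913, -0.0035, 0.0435]
tcp_rot: [[-0.561, 0.828, 0.0], [0.828, 0.561, 0.0], [-0.0, 0.0, -1.0]]
ft_force: [0.0, 0.4, 0.5]
finger_gap: 0.003
grip_force: 0.5
```

Emit:
{"fn": "arm_command", "kwargs": {"moves": [[[0,0,0,-0.001,0,0,0],[0,0,0,-0.001,0,0,0],[0,0,0,-0.001,0,0,0],[0,0,0,-0.001,0,0,0],[0,0,0,0,0,0,0],[0,0,0,0,0,0,0],[0,0,0,0,0,0,0]]]}}

```text
t: 3.65
eef_pos: [0.5914, -0.0035, 0.0394]
tcp_rot: [[-0.56, 0.828, 0.0], [0.828, 0.56, 0.0], [-0.0, 0.0, -1.0]]
ft_force: [-0.5, 0.7, 3.6]
finger_gap: -0.0
grip_force: 1.7
```

Emit:
{"fn": "arm_command", "kwargs": {"moves": [[[0,0,0,0.003,0,0,0],[0,0,0,0.007,0,0,0],[0,0,0,0.01,0,0,0],[0,0,0,0,0,0,0],[0,-0.012,0.0063,0,0,0,0],[0,-0.012,0.0063,0,0,0,0],[0,-0.012,0.0063,0,0,0,0],[0,0,0,0,0,0,0],[0,0,0,0,0,0,0],[0,0,0,0,0,0,0]]]}}

```text
t: 4.48
eef_pos: [0.5562, 0.015, 0.0597]
tcp_rot: [[-0.56, 0.828, 0.001], [0.828, 0.56, -0.0], [-0.001, 0.001, -1.0]]
ft_force: [0.5, 0.1, -0.4]
finger_gap: 0.004
grip_force: 0.0
```

Emit:
{"fn": "arm_command", "kwargs": {"moves": [[[0,0,0,-0.008,0,0,0],[0,0,0,-0.005,0,0,0],[0,0,0,-0.003,0,0,0],[0,0,0,-0.001,0,0,0],[0,0,0,-0.001,0,0,0],[0,0,0,-0.001,0,0,0],[0,0,0,-0.001,0,0,0],[0,0,0,0,0,0,0],[0,0,0,0,0,0,0],[0,0,0,0,0,0,0]]]}}

```text
t: 5.32
eef_pos: [0.5553, 0.015, 0.0395]
tcp_rot: [[-0.56, 0.828, 0.0], [0.828, 0.56, -0.0], [-0.0, 0.0, -1.0]]
ft_force: [-0.1, -2.5, 4.3]
finger_gap: -0.004
grip_force: 1.8
```

```bash
python3 - <<'E'
from bench import env
import cv2,numpy as np
for i in range(3):
    s=env.camera("scene"); print(env.sense()["ft_force"].round(2))
cv2.imwrite("pics/press2.png",cv2.resize(s["frame"][170:260,250:370],None,fx=6,fy=6,interpolation=cv2.INTER_CUBIC))
E
```

```text
[-1.   -2.1   2.92]
[ 0.07 -2.57  3.47]
[-0.45 -3.9   3.46]
```

View pics/press2.png

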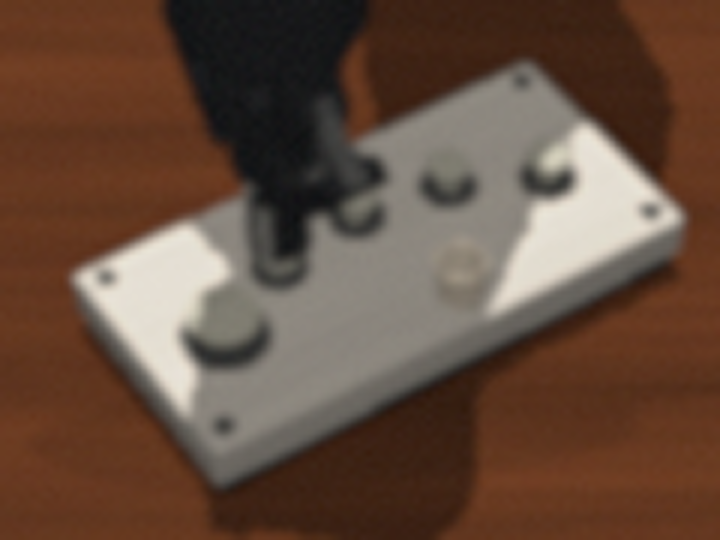

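Seat 2 is dipped under the tip at (280,270), while seats 1 (228,318) and 3 (357,205) are up. A dark lug of the gripper at (365,175) appears close to seat 3, and there is a sideways force of -3 N. I'll work out where the lug is.

```bash
python3 - <<'E'
from bench import env
import cv2,numpy as np
S=np.load("scene.npz");E=np.linalg.inv(S["extrinsics"]);q=env.sense();R=q["tcp_rot"];p=q["eef_pos"]
for u in((370,175),(350,185),(330,110)):
    x=(np.array(u)+.5)/6-.5+[250,170];d=E[:3,:3]@np.linalg.inv(S["mtx"])@[*x,1];c=E[:3,3]
    for ty in(-.02,0,.02):   # assume tool y = ty, solve point on ray
        k=(ty-R[:,1]@(c-p))/(R[:,1]@d);P=c+k*d;print(u,ty,(R.T@(P-p)*1e3).round(),P.round(3))
print(q["ft_force"],q["torque"])
s=env.camera("top");cv2.imwrite("pics/top2.png",cv2.resize(s["frame"][140:300,232:402],None,fx=3.5,fy=3.5,interpolation=cv2.INTER_CUBIC))
E
```

```text
(370, 175) -0.02 [ 56. -20.   4.] [0.508 0.05  0.035]
(370, 175) 0 [ 43.   0. -20.] [0.531 0.051 0.06 ]
(370, 175) 0.02 [ 30.  20. -45.] [0.555 0.051 0.084]
(350, 185) -0.02 [ 46. -20.   5.] [0.513 0.042 0.035]
(350, 185) 0 [ 34.   0. -20.] [0.536 0.043 0.059]
(350, 185) 0.02 [ 21.  20. -44.] [0.56  0.044 0.084]
(330, 110) -0.02 [ 38. -20. -43.] [0.518 0.035 0.082]
(330, 110) 0 [ 26.   0. -66.] [0.541 0.036 0.105]
(330, 110) 0.02 [ 14.  20. -89.] [0.564 0.037 0.128]
[-0.44664892 -3.89613017  3.45640813] [-0.55368657  0.11839929  0.01212089]
```

View pics/top2.png

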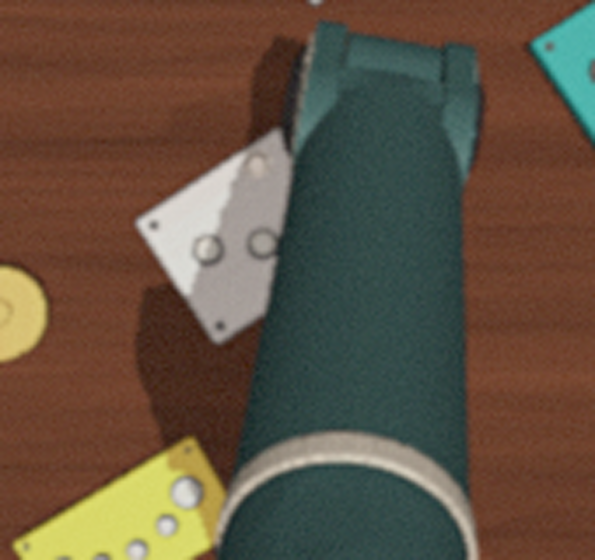

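The lug is a finger knuckle high above the seats, and the moment puts the side force at the tip, so it is friction. I'll lift and check that it vanishes.

Emit:
{"fn": "arm_command", "kwargs": {"moves": [[[0,0,0,0.003,0,0,0],[0,0,0,0.007,0,0,0],[0,0,0,0.01,0,0,0],[0,0,0,0,0,0,0],[0,0,0,0,0,0,0]]]}}

```text
t: 5.93
eef_pos: [0.5558, 0.016, 0.0602]
tcp_rot: [[-0.561, 0.828, 0.002], [0.828, 0.561, 0.001], [-0.0, 0.002, -1.0]]
ft_force: [0.0, -0.4, -0.7]
finger_gap: 0.001
grip_force: 0.0
```

```bash
python3 - <<'E'
from bench import env
import cv2
s=env.camera("scene");q=env.sense();print(q["eef_pos"],q["ft_force"])
cv2.imwrite("pics/up2.png",cv2.resize(s["frame"][170:260,250:370],None,fx=6,fy=6,interpolation=cv2.INTER_CUBIC))
E
```

```text
[0.55536844 0.01586012 0.05968463] [ 0.2037034  -0.04607425  0.01064255]
```

View pics/up2.png

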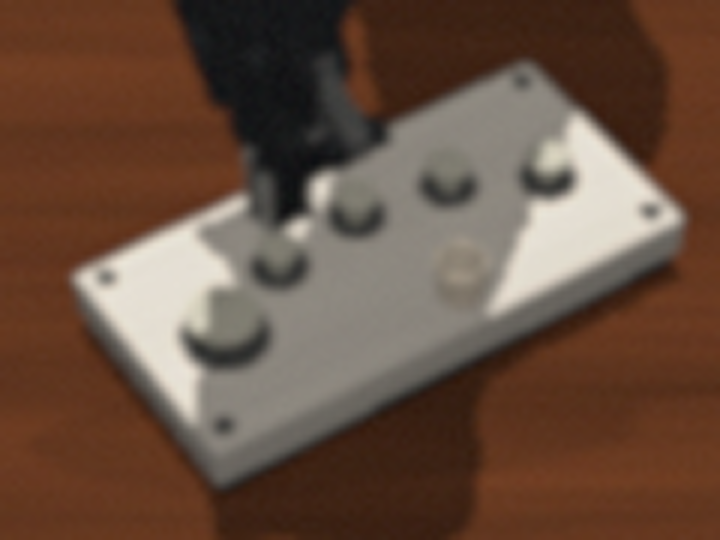

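Seats 1 (228,318), 2 (278,250) and the rest are all up again. On to seat 3.

Emit:
{"fn": "arm_command", "kwargs": {"moves": [[[0,-0.009,0.0098,0,0,0,0],[0,-0.009,0.0098,0,0,0,0],[0,-0.009,0.0098,0,0,0,0],[0,0,0,0,0,0,0],[0,0,0,0,0,0,0],[0,0,0,0,0,0,0],[0,0,0,0,0,0,0],[0,0,0,0,0,0,0]]]}}

```text
t: 6.65
eef_pos: [0.5286, 0.0442, 0.0594]
tcp_rot: [[-0.56, 0.829, 0.001], [0.829, 0.56, -0.0], [-0.001, 0.0, -1.0]]
ft_force: [-0.9, 0.2, 0.1]
finger_gap: -0.002
grip_force: 0.0
```

Emit:
{"fn": "arm_command", "kwargs": {"moves": [[[0,0,0,-0.008,0,0,0],[0,0,0,-0.005,0,0,0],[0,0,0,-0.003,0,0,0],[0,0,0,-0.001,0,0,0],[0,0,0,-0.001,0,0,0],[0,0,0,-0.001,0,0,0],[0,0,0,-0.001,0,0,0],[0,0,0,0,0,0,0],[0,0,0,0,0,0,0]]]}}

```text
t: 7.4
eef_pos: [0.5279, 0.0445, 0.0393]
tcp_rot: [[-0.56, 0.828, -0.001], [0.828, 0.56, -0.0], [0.0, -0.001, -1.0]]
ft_force: [-1.9, -1.9, 3.4]
finger_gap: -0.007
grip_force: 1.7
```

Emit:
{"fn": "arm_command", "kwargs": {"moves": [[[0,0,0,0.003,0,0,0],[0,0,0,0.007,0,0,0],[0,0,0,0.01,0,0,0],[0,0,0,0,0,0,0],[0,0,0,0,0,0,0],[0,0,0,0,0,0,0]]]}}

```text
t: 7.9
eef_pos: [0.5284, 0.0451, 0.0596]
tcp_rot: [[-0.561, 0.828, 0.001], [0.828, 0.561, 0.0], [-0.0, 0.001, -1.0]]
ft_force: [-0.8, -0.3, 0.0]
finger_gap: -0.0
grip_force: 0.0
```

Seat 4: shift by (-0.0177, +0.0365).

Emit:
{"fn": "arm_command", "kwargs": {"moves": [[[0,-0.006,0.0122,0,0,0,0],[0,-0.006,0.0122,0,0,0,0],[0,-0.006,0.0122,0,0,0,0],[0,0,0,0,0,0,0],[0,0,0,0,0,0,0],[0,0,0,0,0,0,0],[0,0,0,0,0,0,0],[0,0,0,0,0,0,0]]]}}

```text
t: 8.57
eef_pos: [0.5106, 0.0804, 0.0593]
tcp_rot: [[-0.559, 0.829, 0.0], [0.829, 0.559, -0.0], [-0.0, -0.0, -1.0]]
ft_force: [0.4, 0.1, -0.6]
finger_gap: 0.002
grip_force: 0.0
```

Emit:
{"fn": "arm_command", "kwargs": {"moves": [[[0,0,0,-0.008,0,0,0],[0,0,0,-0.005,0,0,0],[0,0,0,-0.003,0,0,0],[0,0,0,-0.001,0,0,0],[0,0,0,-0.001,0,0,0],[0,0,0,-0.001,0,0,0],[0,0,0,-0.001,0,0,0],[0,0,0,0,0,0,0],[0,0,0,0,0,0,0]]]}}

```text
t: 9.32
eef_pos: [0.5099, 0.081, 0.0393]
tcp_rot: [[-0.56, 0.828, -0.001], [0.828, 0.56, -0.0], [0.0, -0.001, -1.0]]
ft_force: [-2.1, -1.9, 4.6]
finger_gap: 0.002
grip_force: 1.7
```

Emit:
{"fn": "arm_command", "kwargs": {"moves": [[[0,0,0,0.003,0,0,0],[0,0,0,0.007,0,0,0],[0,0,0,0.01,0,0,0],[0,0,0,0,0,0,0],[0,0,0,0,0,0,0],[0,0,0,0,0,0,0]]]}}

```text
t: 9.82
eef_pos: [0.5104, 0.0817, 0.0596]
tcp_rot: [[-0.561, 0.828, 0.001], [0.828, 0.561, 0.0], [-0.0, 0.001, -1.0]]
ft_force: [0.2, 0.4, 0.8]
finger_gap: 0.002
grip_force: 0.0
```

Seat 5: shift by (-0.0045, +0.0405). After it I lift well clear.

Emit:
{"fn": "arm_command", "kwargs": {"moves": [[[0,-0.0015,0.0135,0,0,0,0],[0,-0.0015,0.0135,0,0,0,0],[0,-0.0015,0.0135,0,0,0,0],[0,0,0,0,0,0,0],[0,0,0,0,0,0,0],[0,0,0,0,0,0,0],[0,0,0,0,0,0,0],[0,0,0,0,0,0,0]]]}}

```text
t: 10.48
eef_pos: [0.5058, 0.1208, 0.0593]
tcp_rot: [[-0.559, 0.829, 0.0], [0.829, 0.559, -0.0], [-0.0, -0.0, -1.0]]
ft_force: [0.3, 0.1, 0.5]
finger_gap: -0.002
grip_force: 0.0
```

Emit:
{"fn": "arm_command", "kwargs": {"moves": [[[0,0,0,-0.008,0,0,0],[0,0,0,-0.005,0,0,0],[0,0,0,-0.003,0,0,0],[0,0,0,-0.001,0,0,0],[0,0,0,-0.001,0,0,0],[0,0,0,-0.001,0,0,0],[0,0,0,-0.001,0,0,0],[0,0,0,0,0,0,0],[0,0,0,0,0,0,0]]]}}

```text
t: 11.23
eef_pos: [0.5055, 0.1216, 0.0393]
tcp_rot: [[-0.56, 0.828, -0.0], [0.828, 0.56, -0.0], [0.0, -0.001, -1.0]]
ft_force: [-2.9, -1.8, 3.7]
finger_gap: -0.002
grip_force: 1.7
```

Emit:
{"fn": "arm_command", "kwargs": {"moves": [[[0,0,0,0.003,0,0,0],[0,0,0,0.007,0,0,0],[0,0,0,0.02,0,0,0],[0,0,0,0.03,0,0,0],[0,0,0,0.03,0,0,0],[0,0,0,0.03,0,0,0],[0,0,0,0.03,0,0,0],[0,0,0,0.01,0,0,0],[0,0,0,0,0,0,0],[0,0,0,0,0,0,0]]]}}

```text
t: 12.07
eef_pos: [0.5057, 0.1223, 0.1994]
tcp_rot: [[-0.561, 0.828, 0.001], [0.828, 0.561, 0.001], [0.0, 0.001, -1.0]]
ft_force: [0.1, -0.2, -0.9]
finger_gap: 0.001
grip_force: 0.0
```

```bash
python3 - <<'E'
from bench import env
import cv2
s=env.camera("scene")
cv2.imwrite("pics/end.png",cv2.resize(s["frame"][140:260,150:430],None,fx=2.8,fy=2.8,interpolation=cv2.INTER_CUBIC))
E
```

```text
(no output)
```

View pics/end.png

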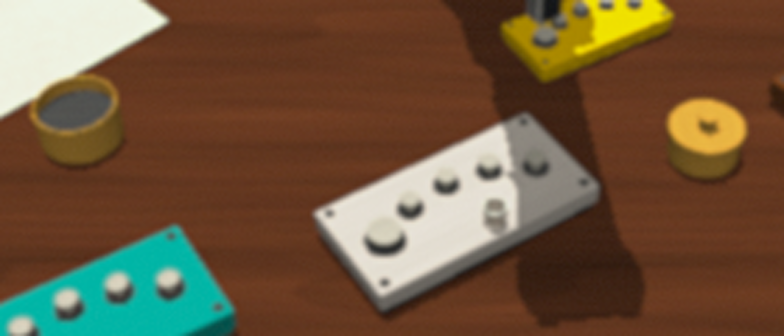

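All five seats are up (385,235 to 536,160). The crucible (495,213), sieve (78,118) and tin (706,137) haven't moved, and the hand is clear.

```bash
python3 -c "
from bench import env
print(env.close_job())"
```

```text
the job is handed in; nothing more can be done
None
```

I pressed all five seats in order from the wide one, about 4–5 mm each at roughly 3.5–4.5 N; all sprang back up, the crucible, sieve and tin are where they stood, the hand is clear, and the job is handed in at about 12 s.

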